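Lid a parts box and stack the full box on it

ROBOT

A 6-joint arm with a two-finger parallel gripper is mounted at the origin on the work surface. World frame = base frame: x ahead of the robot, y to its left, z up, the work surface at z = 0. Lengths are in m, angles in degrees, forces in N, time in s.
With the tool pointing down it reaches from about 0.375 to 0.9 m from the base axis. Payload 3.1 kg.
Tool frame: the origin (TCP) lies midway between the tips of the shut fingers; the grasp point (between the pads) lies 19 mm behind it; x points along the fingers, z is the direction in which the jaws open and shut, and the axes are right-handed (so a half turn about x gives the same grasp; the last joint's range is limited). The gripper opens to 87 mm and grips with 3 to 60 N. Pads are 19 mm wide; open, the fingers measure 117 mm over their backs; the gripper's body (75 mm by 190 mm) begins 51 mm behind the grasp point.
Start: joints at [-87.347, 30.224, 82.088, -0, 67.689, -10.227], TCP at [0.139, -0.609, 0.223] pointing down, gripper open.
Joint ranges: [-176.69, 176.69], [-43.24, 126.21], [12.49, 139.97], [-82, 262], [0, 151.66], [-163.58, 163.58]. Speed limits (degrees/s): [159.86, 159.86, 180, 180, 180, 180].

INTERFACE

Orientations are given as a 3x3 rotation matrix whose columns are the frame's x, y, z axes.
In Python, from rig import * gives the robot as it stands.
- The arm moves only by the tool play_rows, never from a script. Its argument "rows" is a list that holds one entry, the list of rows, each a list of 7 numbers: the shift along the tool's x, y, z in m, then the turn, a rotation vector about the tool's x, y, z in degrees, then the finger opening in m, from 0 to 0.087. A call has 1 to 12 rows; each row is the pose to reach, as a shift and turn from the pose commanded when the call began, along the tool's axes at that moment; what a row does not reach only later rows make up. A row lasts 1/10 s, in which the tool goes at most 50 mm and 8.59 degrees, less where a joint would pass 70% of its speed; a pose out of reach is approached as far as the arm can. A call with a gripper value outside its range is refused whole. The fingers move at their own pace and stop on an object; the grip force is fixed at half the most. Time passes only in rows, so rows that repeat a pose let the fingers close. It gives the time, the measured TCP pose, the force and the opening at its end, in the units of the state.
- read_state(): the state, without advancing time (a new reading comes with each control period).
- capture(name): name is "scene" or "side" or "wrist"; returns a dict with "pixels" (480x640x3 uint8, red, green, blue), "intrinsics" (3x3 intrinsics, pixels), "rvec" (rotation vector, rad) and "tvec" (3), from world to camera coordinates, as OpenCV has them. Camera axes: x right, y down, z forward; pixel columns grow to the right and rows downward; lengths in m; the calibration is good to about 2 mm. A picture is of the moment at which its call begins. There is no depth.
- hand_in(): hands the job in, once; it reports no verdict.
Trained networks look in the newest picture that a camera, given by its name, has taken for a name from the list of things; names that differ only in an ending like _2 or _b are one class to them, and where a whole thing is asked for, a point or a joint stands for the part that bears it (a point fixed in the world has none). Each returns a list of dicts, best first, with "p" (0 to 1); they miss things now and then, are a little off and sometimes report something else, mostly with a low value. They report only what shows in the picture. A call takes as long as a camera call. They do not tell look-alikes from the thing itself.
- trace(camera, target): "mask" (480x640 bool, what is visible of it) and "at" ([column, row] in pixels, amid what is visible of it).
The state is a dict: "time_s": time; "joint_positions": joint angles; "qvel": joint speeds; "tau": joint torques, N m; "position": TCP position; "tcp_rot": TCP orientation; "force": force on the tool from outside, world axes, zero at the start; "moment": the same for the moment, N m; "opening": opening from 0.0 (shut) to 1.0 (fully open).
Only numpy, scipy, OpenCV 4.12 (cv2) and the standard library are available. Lean on these libraries where they do the work, as an engineer would, in place of code of your own. Each camera call takes 0.05 s, during which the arm holds its last target.

TASK

Close the open parts box with whichever of the two look-alike lids really fits it, pushed fully home, leaving the other lid lying on the bench. Then stack the full, closed box on top with its four feet down in the corner recesses of that lid, sides in line; keep the full box upright and set it down rather than drop it, and leave the other things on the bench where they are.

Things in the scene. Friction and masses are not known exactly. Their poses are not given: they have to be found in the camera images.
- open_box: Loose open blue box on 4 corner feet, 138 x 98 mm, 0.5-0.8 kg, hardware 25 mm below the rim. Origin: centre of its footprint at the feet's underside; x along the long side, z up. Rim 68 mm up, mouth 130 x 90 mm. The fitting lid's plug rim (126 x 86 mm) drops in: lid origin 60 mm above this one. The wrong one's (136 x 96) is too big: it stays 8 mm proud, at 68 mm. Half turns fit too.
- full_box: Closed blue box 138 x 98 mm, 0.3-0.65 kg, lid fixed on. Origin: centre of its footprint at the feet's underside; x along the long side, z up. Feet 14 x 14 x 18 mm high at x +-55, y +-35 mm. Deck top 76 mm up; grip rib on it 76-87 mm up (44 mm along x, 14 along y). Feet in the seated lid's recesses: origin 71 mm above open_box's; on the deck beside them: 76 mm. Half turns fit too.
- lid_1: Blue plastic lid 142 x 102 mm, 90 g, top up on the bench; twin of the other lid from above. Origin: centre of its underside; x along the long side, z up. Plug rim 0-8 mm up, deck 8-16 mm, grip rib 16-27 mm up (44 mm along x, 14 along y, in the middle). Deck top has 4 corner recesses 19 x 19 x 5 mm deep, centred at x +-55, y +-35 mm. Only one of lid_1, lid_2 fits (see open_box): try them.
- lid_2: Blue plastic lid 142 x 102 mm, 90 g, top up on the bench; twin of the other lid from above. Origin: centre of its underside; x along the long side, z up. Plug rim 0-8 mm up, deck 8-16 mm, grip rib 16-27 mm up (44 mm along x, 14 along y, in the middle). Deck top has 4 corner recesses 19 x 19 x 5 mm deep, centred at x +-55, y +-35 mm. Only one of lid_1, lid_2 fits (see open_box): try them.
- carton: Bystander: closed taped cardboard carton, 110 x 150 x 55 mm, origin under its centre.
- jar: Bystander: clear jar with a yellow cap, 72 mm across, 62 mm high, origin under its centre.
- tape: Bystander: roll of paper tape lying flat, 100 mm across, 25 mm high, origin under its centre.
Things that resemble listed ones, but are neither listed nor needed, are in the scene too. Leave any brown, green or yellow look-alike of the lid_2 alone.

How it is judged (in metres and radians):
On the way, in this order (a step that is already met when the one before it is completed fails the run):
1. the lid that fits is fully home on the open box (z of lid_1 in the frame of open_box between 0.056 and 0.0625 m and horizontal distance between lid_1 and open_box below 0.006 m and angle between the z axis of lid_1 and the z axis of open_box, either way round below 0.04 rad and angle between the x axis of lid_1 and the x axis of open_box, either way round below 0.1 rad), for 0.2 s.
2. the full box stands on that lid with its feet in the recesses (all of step 1 and z of full_box in the frame of open_box between 0.067 and 0.0735 m and horizontal distance between full_box and open_box below 0.009 m and angle between the z axis of full_box and the z axis of open_box, either way round below 0.03 rad and angle between the x axis of full_box and the x axis of open_box, either way round below 0.15 rad), for 0.2 s.
At the end, for the whole second after the job is handed in: open_box upright on the bench; fitting lid 56-62.5 mm above its origin, within 6 mm, level to 0.04, in line to 0.1 rad; full_box 67-73.5 mm above it, within 9 mm, level to 0.03, in line to 0.15 rad; other lid's origin under 30 mm high; all at rest (all of step 2 and angle between open_box's own z axis and vertical below 0.05 rad and height (world z) of open_box below 0.004 m and height (world z) of lid_2 below 0.03 m and linear speed of each of full_box, lid_1, lid_2 below 0.02 m/s); the robot touches nothing.
It fails at once if a bystander (carton, jar or tape) was moved more than 30 mm (distance of any of carton, jar, tape from where it was at the start of the episode above 0.03 m).
It fails at once if the full box was tipped more than 0.5 rad (angle between full_box's own z axis and vertical above 0.5 rad).
It fails at once if the full box was dropped (falling free faster than 0.7 m/s, about 25 mm of fall) (linear speed of full_box above 0.7 m/s and contact force between the fingers and full_box below 0.1 N).
It also fails if it takes over 72 s, if anything falls off the work surface, if the arm or the gripper's body presses on something with over 40 N, if the wrist force passes 120 N, or if a joint passes its speed limit or range.

## Working session

There is one attempt and no reset: what is moved stays moved. The work goes in short steps, Python scripts to look and compute and a tool call to move; the robot and the scene stay as the last step left them, time stands still between calls to the robot, and variables do not carry over. Pictures are saved under pics/ and viewed, and the job is handed in when it is done.

Besides the shell and the picture viewer there is one more tool, called after "Call:" by a JSON object that holds its "fn" and its "kwargs", one argument or row to a line. play_rows: Moves the arm, as the interface text tells. Its arguments: {"type":"object","properties":{"rows":{"type":"array"}},"required":["rows"]}

```bash
ls; mkdir -p pics
python3 - <<'E'
from rig import *
import cv2
s=read_state(); print(s)
for n in ("scene","side","wrist"):
    c=capture(n); cv2.imwrite(f"pics/{n}0.png",c["pixels"][:,:,::-1])
    print(n,c["intrinsics"].tolist(),c["rvec"],c["tvec"])
E
```

```text
pics
{'time_s': 0.0, 'joint_positions': array([-8.73484228e+01,  3.02795854e+01,  8.21567556e+01, -2.38425816e-03,
        6.76891333e+01, -1.02265957e+01]), 'qvel': array([ 0.0550247 ,  0.04571571, -0.04820307,  0.0715778 ,  0.04361806,
       -0.04802027]), 'tau': array([ 8.37607786e-05, -4.40039492e+01, -1.76592690e+01,  6.31551608e-02,
        5.82008378e-02, -1.70924523e-04]), 'position': array([ 0.13928901, -0.608523  ,  0.22156295]), 'tcp_rot': array([[-1.39768146e-04,  9.74842666e-01,  2.22894050e-01],
       [ 2.18581314e-03,  2.22893818e-01, -9.74840278e-01],
       [-9.99997601e-01,  3.50953126e-04, -2.16197737e-03]]), 'force': array([ 0.61892886,  0.45740487, -0.15044576]), 'moment': array([ 0.00814804, -0.03213931, -0.0191238 ]), 'opening': 1.0022680278176412}
scene [[456.1971044419157, 0.0, 319.63993071149366], [0.0, 456.1971044419157, 235.02553085817365], [0.0, 0.0, 1.0]] [ 2.18760882  1.49458662 -0.42187646] [-0.27597149 -0.38298237  1.30403501]
side [[455.1193860064187, 0.0, 320.89236223165966], [0.0, 455.1193860064187, 228.93999500845746], [0.0, 0.0, 1.0]] [ 0.76369154 -2.38607113  1.30624593] [0.46014959 0.15749051 1.05517195]
wrist [[429.1569266887014, 0.0, 323.7006888953797], [0.0, 429.1569266887014, 242.04176329547482], [0.0, 0.0, 1.0]] [-2.29275601  1.82783028  0.23936285] [-0.6231211  -0.03096997  0.39078789]
```

View pics/scene0.png

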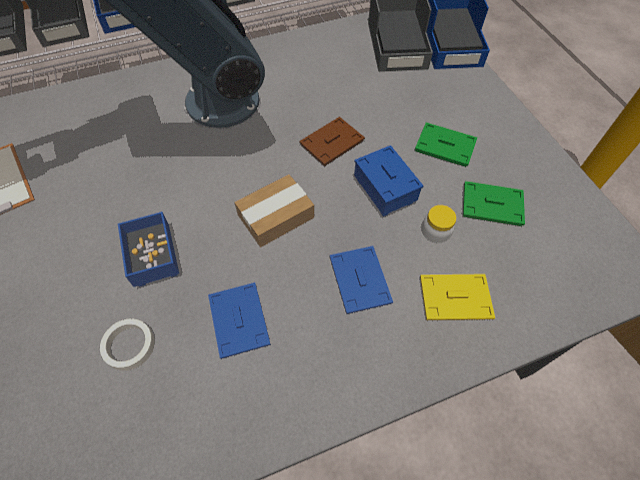

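View pics/side0.png

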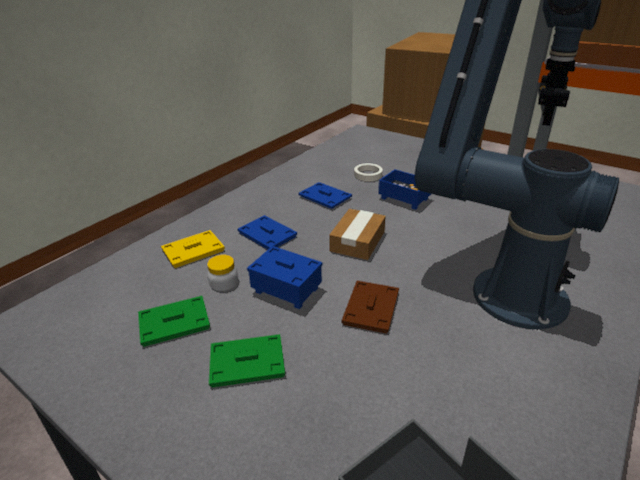

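View pics/wrist0.png

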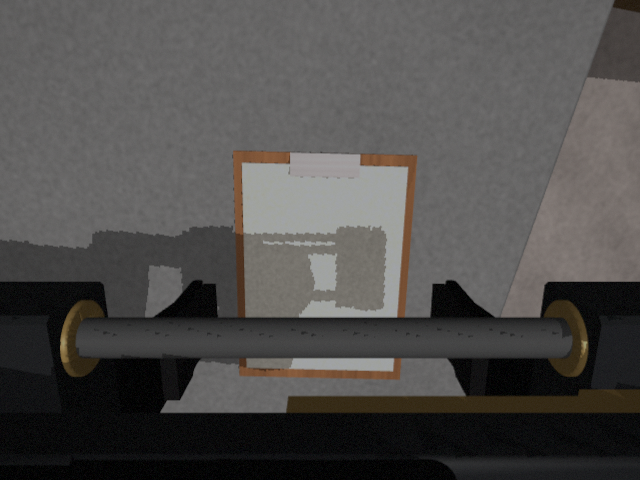

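```bash
cat > h.py <<'E'
from rig import *
import cv2, numpy as np
from scipy.optimize import minimize
def blue(img):
    hsv=cv2.cvtColor(img,cv2.COLOR_RGB2HSV)
    return ((hsv[...,0]>100)&(hsv[...,0]<130)&(hsv[...,1]>120)&(hsv[...,2]>25)).astype(np.uint8)
def cam(c): return c["intrinsics"],np.array(c["rvec"],float),np.array(c["tvec"],float)
def proj(c,P):
    K,r,t=cam(c); return cv2.projectPoints(np.asarray(P,float).reshape(-1,3),r,t,K,None)[0].reshape(-1,2)
def ray(c,px,z):
    K,r,t=cam(c); R=cv2.Rodrigues(r)[0]; C=-R.T@t
    d=R.T@np.linalg.inv(K)@np.array([px[0],px[1],1.]); s=(z-C[2])/d[2]; return C+s*d
def boxpts(lx,ly,z0,z1,cx=0,cy=0):
    return np.array([[cx+a*lx/2,cy+b*ly/2,z] for a in(-1,1) for b in(-1,1) for z in(z0,z1)])
def lidparts(): return [boxpts(.142,.102,.008,.016),boxpts(.131,.091,0,.008),boxpts(.044,.014,.016,.027)]
def fullparts(): return [boxpts(.138,.098,.018,.068),boxpts(.142,.102,.068,.076),boxpts(.044,.014,.076,.087)]+[boxpts(.014,.014,0,.018,a*.055,b*.035) for a in(-1,1) for b in(-1,1)]
def openparts(): return [boxpts(.138,.098,.018,.068)]+[boxpts(.014,.014,0,.018,a*.055,b*.035) for a in(-1,1) for b in(-1,1)]
def tf(P,p):
    c,s=np.cos(p[2]),np.sin(p[2]); Q=P.copy(); Q[:,0]=c*P[:,0]-s*P[:,1]+p[0]; Q[:,1]=s*P[:,0]+c*P[:,1]+p[1]; return Q
def sil(c,parts,p,S=4):
    m=np.zeros((480*S,640*S),np.uint8)
    for P in parts:
        q=proj(c,tf(P,p)); h=cv2.convexHull(((q+.5)*S*16).astype(np.int32))
        cv2.fillConvexPoly(m,h,1,shift=4)
    return m
def cost(p,cs,ms,parts):
    J=0
    for c,m in zip(cs,ms):
        s=sil(c,parts,p,2); mm=cv2.resize(m,None,fx=2,fy=2,interpolation=cv2.INTER_NEAREST)
        s=cv2.GaussianBlur(s.astype(np.float32),(0,0),1.5); mm=cv2.GaussianBlur(mm.astype(np.float32),(0,0),1.5)
        J+=((s-mm)**2).sum()/mm.sum()
    return J
def fit(p0,cs,ms,parts):
    best=None
    r=minimize(cost,p0,args=(cs,ms,parts),method="Nelder-Mead",options=dict(initial_simplex=np.array(p0)+np.array([[0,0,0],[.01,0,0],[0,.01,0],[0,0,.12]]),xatol=1e-4,fatol=1e-4,maxiter=120))
    return r.x,r.fun
def comp(mask,px,k=0):
    m=mask.copy()
    if k: m=cv2.morphologyEx(m,cv2.MORPH_CLOSE,np.ones((k,k),np.uint8))
    n,l=cv2.connectedComponents(m); y,x=int(px[1]),int(px[0])
    w=l[y-6:y+7,x-6:x+7]; w=w[w>0]
    m=(l==np.bincount(w).argmax()).astype(np.uint8)
    cn=cv2.findContours(m,cv2.RETR_EXTERNAL,cv2.CHAIN_APPROX_NONE)[0]; cv2.drawContours(m,cn,-1,1,-1)
    return m
E
cat > a.py <<'E'
from h import *
cs=[capture("scene"),capture("side")]
bs=[blue(c["pixels"]) for c in cs]
for name,a,b,parts,z in (("lidA",(240,322),(325,194),lidparts(),.016),("lidB",(361,279),(267,232),lidparts(),.016),("full",(388,180),(286,275),fullparts(),.05),("open",(149,248),(403,190),openparts(),.04)):
    if name=="open": continue
    ms=[comp(bs[0],a,3),comp(bs[1],b,3)]
    print(name,ms[0].sum(),ms[1].sum(),ray(cs[0],a,z),ray(cs[1],b,z))
    p=ray(cs[0],a,z)
    for y0 in(0,1.57):
        for sel in ([0],[1],[0,1]):
            x,f=fit([p[0],p[1],y0],[cs[i] for i in sel],[ms[i] for i in sel],parts); print(" ",sel,x.round(4),np.degrees(x[2]).round(1),round(f,4))
a=(149,248);print(ray(cs[0],a,.04))
for i,n in enumerate(("scene","side")): cv2.imwrite(f"pics/b{n}.png",bs[i]*255)
for t in("open_box","full_box","lid_1","carton","jar","tape"):
    for cn in ("scene","side"):
        print(t,cn,[(np.round(d["at"]),round(d["p"],2),int(d["mask"].sum())) for d in trace(cn,t)])
E
python3 a.py
```

```text
lidA 3198 755 [ 0.66548713 -0.13985938  0.016     ] [ 0.65225876 -0.13649132  0.016     ]
  [0] [ 0.654  -0.1419 -0.083 ] -4.8 0.0114
  [1] [ 0.6594 -0.1432 -0.0951] -5.4 0.0229
  [0, 1] [ 0.6562 -0.1424 -0.084 ] -4.8 0.0549
  [0] [ 0.6542 -0.1416  3.0643] 175.6 0.0121
  [1] [ 0.6554 -0.1522  1.7354] 99.4 0.3832
  [0, 1] [ 0.6555 -0.1417  3.075 ] 176.2 0.0568
lidB 2754 4145 [0.66607041 0.13197047 0.016     ] [0.65460354 0.14070587 0.016     ]
  [0] [ 0.6598  0.132  -0.1248] -7.2 0.0149
  [1] [ 0.6624  0.1343 -0.1355] -7.8 0.6968
  [0, 1] [ 0.6614  0.1323 -0.1314] -7.5 0.7147
  [0] [0.6604 0.1317 3.0062] 172.2 0.0142
  [1] [0.4905 0.2611 2.7958] 160.2 0.5379
  [0, 1] [0.6605 0.1321 3.0031] 172.1 0.7146
full 2903 4145 [0.4636108 0.2902759 0.05     ] [0.45509491 0.29339106 0.05      ]
  [0] [0.4591 0.2896 0.1116] 6.4 0.0126
  [1] [0.4627 0.289  0.096 ] 5.5 0.2631
  [0, 1] [0.4608 0.2892 0.1079] 6.2 0.2835
  [0] [0.4575 0.287  1.1883] 68.1 0.2521
  [1] [0.4653 0.2899 1.123 ] 64.3 0.4098
  [0, 1] [0.4624 0.2889 1.1956] 68.5 0.6765
[ 0.43828386 -0.27750851  0.04      ]
open_box scene [(arr
[... 205 characters left out ...]
8., 319.]), 0.97, 3264), (array([494., 206.]), 0.82, 2199), (array([457., 297.]), 0.75, 3061), (array([445., 146.]), 0.74, 1695), (array([357., 281.]), 0.67, 2865), (array([332., 142.]), 0.55, 1706)]
lid_1 side [(array([270., 230.]), 0.96, 1125), (array([194., 246.]), 0.87, 1376), (array([244., 359.]), 0.81, 3164), (array([173., 319.]), 0.78, 2487), (array([371., 307.]), 0.74, 2196), (array([323., 192.]), 0.61, 839)]
carton scene [(array([273., 209.]), 0.78, 3380)]
carton side []
jar scene [(array([439., 223.]), 0.9, 1030)]
jar side [(array([223., 273.]), 0.59, 911), (array([285., 273.]), 0.51, 3017)]
tape scene [(array([120., 336.]), 0.57, 1295)]
tape side [(array([366., 177.]), 0.95, 440)]
```

```bash
cat > b.py <<'E'
from h import *
cs=[capture("scene"),capture("side")]
bs=[blue(c["pixels"]) for c in cs]
for c in cs+[capture("wrist")]:
    R=cv2.Rodrigues(np.array(c["rvec"],float))[0]; print("C",-R.T@c["tvec"],"fwd",R[2])
ms=[comp(bs[0],(125,262),5),comp(bs[1],(403,198),3)]
print([m.sum() for m in ms])
for i,n in enumerate(("scene","side")):
    im=cs[i]["pixels"].copy(); im[ms[i]>0]//=2; 
    cx,cy=((149,248),(403,190))[i]; cv2.imwrite(f"pics/o{n}.png",cv2.resize(np.hstack([cs[i]["pixels"],im])[:, :][cy-50:cy+50,np.r_[cx-50:cx+50,640+cx-50:640+cx+50]],None,fx=4,fy=4)[:,:,::-1])
for sel in ([0],[1],[0,1]):
    x,f=fit([.438,-.278,.1],[cs[i] for i in sel],[ms[i] for i in sel],openparts()); print(" ",sel,x.round(4),np.degrees(x[2]).round(1),round(f,4))
E
python3 b.py; ls
```

```text
C [ 1.04274391 -0.11520875  0.90705852] fwd [-0.48991549  0.19497295 -0.84968721]
C [-0.11503289  0.91647146  0.70482355] fwd [ 0.50634024 -0.67746693 -0.53353362]
C [ 0.20670551 -0.59321859  0.3852089 ] fwd [-0.24868637 -0.05637851 -0.96694186]
[np.uint64(3226), np.uint64(1051)]
  [0] [ 0.4385 -0.2799 -0.0203] -1.2 0.0161
  [1] [ 0.4438 -0.2779 -0.0089] -0.5 0.2898
  [0, 1] [ 0.4413 -0.2794 -0.0338] -1.9 0.3255
a.py
b.py
h.py
pics
```

View pics/oscene.png

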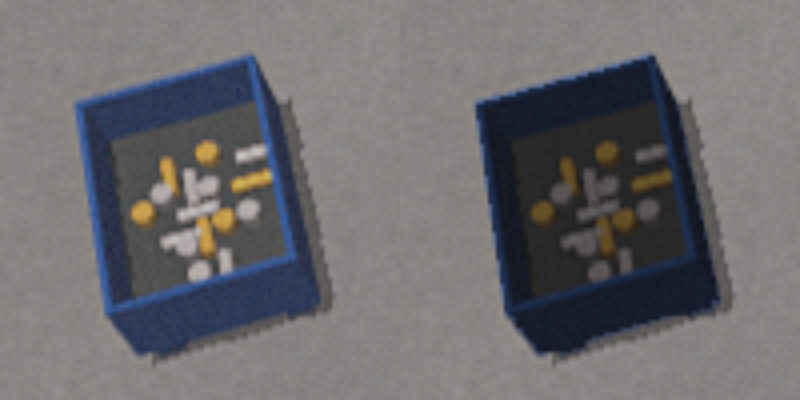

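```bash
cat > p.py <<'E'
from h import *
from scipy.spatial.transform import Rotation as Ro
def Rt(yaw):  # object yaw deg -> tool rot, x down, z along yaw-90
    a=np.radians(yaw-90); z=np.array([np.cos(a),np.sin(a),0]); x=np.array([0,0,-1.]); return np.stack([x,np.cross(z,x),z],1)
def plan(p0,R0,p1,yaw,R1=None):
    R1=Rt(yaw) if R1 is None else R1
    d=R0.T@(np.array(p1)-p0); w=Ro.from_matrix(R0.T@R1).as_rotvec(degrees=True)
    print("shift",d.round(4),"turn",w.round(2),"rows>=",max(np.linalg.norm(d)/.05,np.linalg.norm(w)/8.59).round(1))
    return d,w
def start_cmd():
    s=read_state(); return s["position"],s["tcp_rot"]
E
python3 - <<'E'
from p import *
c=capture("wrist"); s=read_state(); T=s["position"]; R=s["tcp_rot"]
print(proj(c,[T,[T[0],T[1],.0]]))
for px in ((323,100),(323,240),(323,300),(100,200),(540,200)):
    print(px, R.T@(ray(c,px,.0)-T))
K,r,t=cam(c);Rc=cv2.Rodrigues(r)[0]; print("cam in tool",R.T@(-Rc.T@t-T)); print("axes",(Rc@R).round(4))
print(Rt(12.9).round(3))
plan(np.array([.139,-.609,.223]),Rt(12.9),[.654,-.142,.25],-4.8)
E
```

```text
[[325.38976199 304.4972577 ]
 [324.55470673 207.62462981]]
(323, 100) [ 0.22253953  0.09305414 -0.00133374]
(323, 240) [ 0.22253714 -0.03040261 -0.0014305 ]
(323, 300) [ 0.22253599 -0.09005533 -0.00147726]
(100, 200) [ 0.22254387  0.00704498 -0.20323433]
(540, 200) [0.22253203 0.00692405 0.19492136]
cam in tool [-0.16266522  0.06923035 -0.00060375]
axes [[ 4.000e-04 -4.000e-04  1.000e+00]
 [-2.550e-01 -9.669e-01 -3.000e-04]
 [ 9.669e-01 -2.550e-01 -4.000e-04]]
[[ 0.     0.975  0.223]
 [ 0.     0.223 -0.975]
 [-1.     0.     0.   ]]
shift [-0.027   0.6063 -0.3402] turn [17.7  0.   0. ] rows>= 13.9
```

Call:
{"fn": "play_rows", "kwargs": {
  "rows": [
    [[0.04, 0.606, -0.34, 17.7, 0, 0, 0.087], [0.04, 0.606, -0.34, 17.7, 0, 0, 0.087], [0.04, 0.606, -0.34, 17.7, 0, 0, 0.087], [0.04, 0.606, -0.34, 17.7, 0, 0, 0.087], [0.04, 0.606, -0.34, 17.7, 0, 0, 0.087], [0.04, 0.606, -0.34, 17.7, 0, 0, 0.087], [0.04, 0.606, -0.34, 17.7, 0, 0, 0.087], [0.04, 0.606, -0.34, 17.7, 0, 0, 0.087], [0.04, 0.606, -0.34, 17.7, 0, 0, 0.087], [0.04, 0.606, -0.34, 17.7, 0, 0, 0.087], [0.04, 0.606, -0.34, 17.7, 0, 0, 0.087], [0.04, 0.606, -0.34, 17.7, 0, 0, 0.087]]
  ]
}}

```text
time_s: 2.25
position: [0.5845, -0.2057, 0.1881]
tcp_rot: [[0.0, 0.996, -0.084], [-0.0, -0.084, -0.996], [-1.0, 0.0, 0.0]]
force: [-0.4, -1.0, -0.3]
opening: 1.006
```

Call:
{"fn": "play_rows", "kwargs": {
  "rows": [
    [[0.005, 0.064, -0.069, 0, 0, 0, 0.06], [0.005, 0.064, -0.069, 0, 0, 0, 0.06], [0.005, 0.064, -0.069, 0, 0, 0, 0.06], [0.005, 0.064, -0.069, 0, 0, 0, 0.06]]
  ]
}}

```text
time_s: 2.65
position: [0.6528, -0.1429, 0.1826]
tcp_rot: [[-0.001, 0.997, -0.081], [-0.0, -0.081, -0.997], [-1.0, -0.001, 0.0]]
force: [-0.0, -0.0, -0.1]
opening: 0.74
```

```bash
cat > w.py <<'E'
from p import *
import sys
# fit wrist: name yaw0 parts
def wfit(kind,p0,fn,px=None):
    c=capture("wrist"); s=read_state(); b=blue(c["pixels"])
    b[330:]=0
    parts=dict(lid=lidparts(),full=fullparts(),open=openparts())[kind]
    q=proj(c,[p0[0],p0[1],.016])[0] if px is None else px
    m=comp(b,q,5)
    x,f=fit(p0,[c],[m],parts)
    im=c["pixels"].copy(); sl=cv2.resize(sil(c,parts,x,1),(640,480)); cn=cv2.findContours(sl,cv2.RETR_EXTERNAL,cv2.CHAIN_APPROX_NONE)[0]; cv2.drawContours(im,cn,-1,(255,0,0),1)
    cv2.imwrite(fn,im[:,:,::-1]); print(kind,x.round(4),np.degrees(x[2]).round(2),round(f,4),"tcp",s["position"].round(4),"t",s["time_s"])
    return x
if __name__=="__main__":
    wfit(sys.argv[1],[float(v) for v in sys.argv[2:5]],sys.argv[5],[float(v) for v in sys.argv[6:8]] if len(sys.argv)>6 else None)
E
python3 w.py lid .654 -.142 -.083 pics/w1.png
```

```text
lid [ 0.6553 -0.1395 -0.0825] -4.72 0.0042 tcp [ 0.6521 -0.1439  0.1827] t 2.7
```

View pics/w1.png

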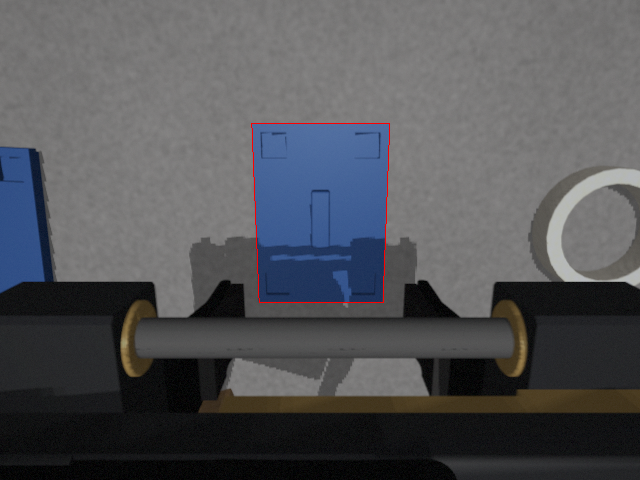

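Call:
{"fn": "play_rows", "kwargs": {
  "rows": [
    [[0.05, 0.0027, -0.0037, 0, 0, 0, 0.04], [0.1, 0.0027, -0.0037, 0, 0, 0, 0.04], [0.145, 0.0027, -0.0037, 0, 0, 0, 0.04], [0.158, 0.0027, -0.0037, 0, 0, 0, 0.04], [0.164, 0.0027, -0.0037, 0, 0, 0, 0.04], [0.164, 0.0027, -0.0037, 0, 0, 0, 0.0], [0.164, 0.0027, -0.0037, 0, 0, 0, 0.0], [0.164, 0.0027, -0.0037, 0, 0, 0, 0.0], [0.164, 0.0027, -0.0037, 0, 0, 0, 0.0]]
  ]
}}

```text
time_s: 3.6
position: [0.6567, -0.1408, 0.021]
tcp_rot: [[0.003, 0.996, -0.084], [-0.001, -0.084, -0.996], [-1.0, 0.003, 0.001]]
force: [0.1, -0.7, -0.6]
opening: 0.181
```

Call:
{"fn": "play_rows", "kwargs": {
  "rows": [
    [[0.002, 0, 0, 0, 0, 0, 0.0], [0.002, 0, 0, 0, 0, 0, 0.0], [0.002, 0, 0, 0, 0, 0, 0.0], [-0.05, 0, 0, 0, 0, 0, 0.0], [-0.1, 0, 0, 0, 0, 0, 0], [-0.15, 0, 0, 0, 0, 0, 0], [-0.2, 0, 0, 0, 0, 0, 0], [-0.25, 0, 0, 0, 0, 0, 0], [-0.25, 0, 0, 0, 0, 0, 0]]
  ]
}}

```text
time_s: 4.5
position: [0.66, -0.1418, 0.279]
tcp_rot: [[0.017, 0.996, -0.084], [-0.007, -0.083, -0.996], [-1.0, 0.018, 0.005]]
force: [0.5, 0.1, -0.6]
opening: 0.154
```

Run:
```python
from p import *
s=read_state(); print(s["position"],s["opening"],s["tcp_rot"].round(4))
ims=[]
for n in("scene","side","wrist"):
    c=capture(n); u,v=proj(c,s["position"])[0].astype(int); print(n,u,v)
    p=np.pad(c["pixels"],((60,60),(60,60),(0,0))); ims.append(cv2.resize(p[v:v+120,u:u+120],(260,260),interpolation=cv2.INTER_CUBIC) if n!="wrist" else cv2.resize(c["pixels"],(260,195)))
ims[2]=np.pad(ims[2],((0,65),(0,0),(0,0)))
cv2.imwrite("pics/l1.png",np.hstack(ims)[:,:,::-1])
```

```text
[ 0.66004415 -0.14179238  0.27903871] 0.15398559652034444 [[ 0.0172  0.9964 -0.0835]
 [-0.0067 -0.0834 -0.9965]
 [-0.9998  0.0177  0.0052]]
scene 213 258
side 322 113
wrist 327 302
```

View pics/l1.png

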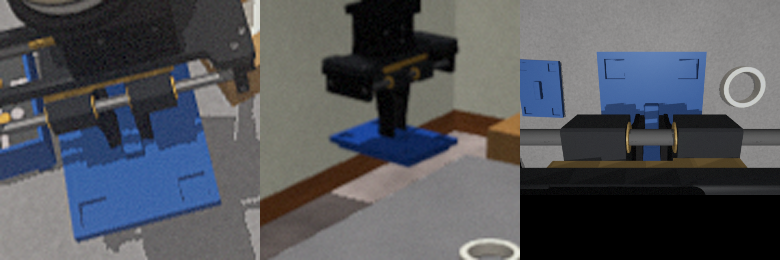

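Run:
```python
from p import *
c=capture("side"); im=c["pixels"][90:150,280:370]
cv2.imwrite("pics/l2.png",cv2.resize(im,None,fx=8,fy=8,interpolation=cv2.INTER_NEAREST)[:,:,::-1])
```

```text
(no output)
```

View pics/l2.png

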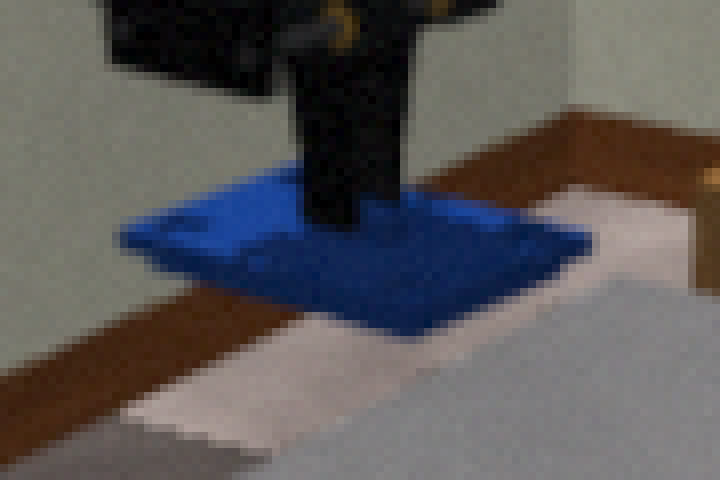

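Run:
```python
from p import *
c=capture("side"); s=read_state()
b=blue(c["pixels"]); m=comp(b,(310,118),3); m[:116,315:333]=0
T=s["position"]
yaw=-.0825
for nm,(a,bb) in dict(fit=(.126,.086),wrong=(.136,.096)).items():
    base=[boxpts(.142,.102,.008,.016),boxpts(a,bb,0,.008)]
    def f(p):
        parts=[P+np.array([0,0,p[3]]) for P in base]
        sl=sil(c,parts,p[:3],2); sl[:232,630:666]=0
        g=lambda q:cv2.GaussianBlur(q.astype(np.float32),(0,0),1.5)
        return ((g(sl)-g(cv2.resize(m,None,fx=2,fy=2,interpolation=0)))**2).sum()/m.sum()
    r=minimize(f,[T[0],T[1],yaw,T[2]-.02],method="Nelder-Mead",options=dict(initial_simplex=np.array([T[0],T[1],yaw,T[2]-.02])+np.vstack([np.zeros(4),np.diag([.008,.008,.05,.008])]),maxiter=300,xatol=1e-4,fatol=1e-4))
    print(nm,r.x.round(4),r.fun.round(4))
```

```text
fit [ 0.6582 -0.1448 -0.054   0.2469] 0.159
wrong [ 0.7169 -0.2253 -0.0975  0.214 ] 0.0945
```

Call:
{"fn": "play_rows", "kwargs": {
  "rows": [
    [[-0.03, -0.217, -0.012, -3.5, 0, 0, 0], [-0.03, -0.217, -0.012, -3.5, 0, 0, 0], [-0.03, -0.217, -0.012, -3.5, 0, 0, 0], [-0.03, -0.217, -0.012, -3.5, 0, 0, 0], [-0.03, -0.217, -0.012, -3.5, 0, 0, 0], [-0.03, -0.217, -0.012, -3.5, 0, 0, 0], [-0.03, -0.217, -0.012, -3.5, 0, 0, 0]]
  ]
}}

```text
time_s: 5.45
position: [0.4406, -0.1104, 0.2983]
tcp_rot: [[-0.001, 1.0, -0.024], [0.0, -0.024, -1.0], [-1.0, -0.001, -0.0]]
force: [0.6, -0.2, -1.3]
opening: 0.153
```

Run:
```python
from p import *
s=read_state(); print(s["position"],s["tcp_rot"].round(4),s["opening"])
c=capture("wrist");print(proj(c,[.4385,-.279,.068])); cv2.imwrite("pics/w2.png",c["pixels"][:,:,::-1])
```

```text
[ 0.44056636 -0.11036303  0.29829324] [[-5.000e-04  9.997e-01 -2.350e-02]
 [ 5.000e-04 -2.350e-02 -9.997e-01]
 [-1.000e+00 -5.000e-04 -5.000e-04]] 0.15275106309065925
[[506.95553387 203.73380212]]
```

View pics/w2.png

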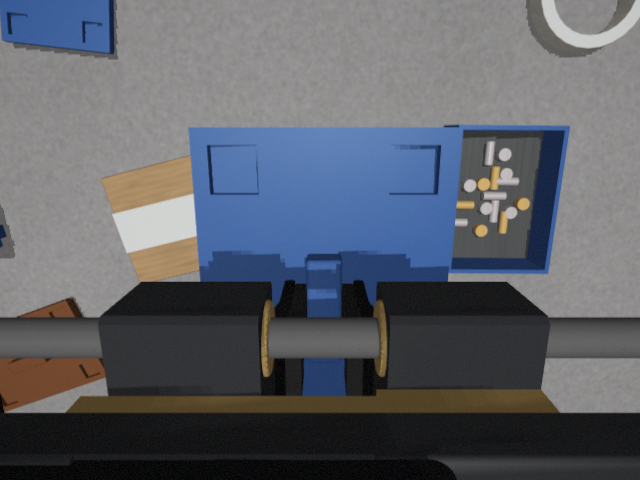

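Call:
{"fn": "play_rows", "kwargs": {
  "rows": [
    [[0, 0, -0.045, 0, 0, 0, 0], [0, 0, -0.045, 0, 0, 0, 0], [0, 0, -0.045, 0, 0, 0, 0]]
  ]
}}

```text
time_s: 5.8
position: [0.4425, -0.0649, 0.2984]
tcp_rot: [[-0.001, 1.0, -0.02], [-0.0, -0.02, -1.0], [-1.0, -0.001, 0.0]]
force: [-0.3, -0.7, -1.3]
opening: 0.154
```

```bash
cat > m.py <<'E'
from p import *
c=capture("wrist"); s=read_state();T=s["position"];R=s["tcp_rot"]
cv2.imwrite("pics/w3.png",c["pixels"][:,:,::-1])
print(T.round(4),R.round(4).tolist())
E
python3 m.py
```

```text
[ 0.4425 -0.0655  0.2986] [[-0.0003, 0.9998, -0.0217], [-0.0004, -0.0217, -0.9998], [-1.0, -0.0003, 0.0004]]
```

View pics/w3.png

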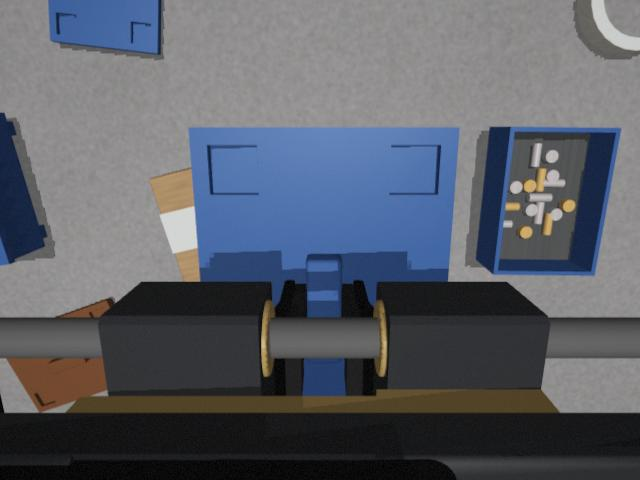

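```bash
cat > m2.py <<'E'
from p import *
c=capture("wrist"); s=read_state();T=s["position"];R=s["tcp_rot"]
b=blue(c["pixels"]); b[330:]=0
m=comp(b,(494,200),5)
x,f=fit([.4395,-.279,-.02],[c],[m],openparts()); print("open",x.round(4),np.degrees(x[2]).round(2),round(f,4))
ml=comp(b,(325,180),5); LIM=245; ml[LIM:]=0; 
def sl(p):
    P0=[boxpts(.142,.102,.008,.016)]
    q=np.zeros((960,1280),np.uint8)
    for P in P0:
        Q=tf(P,p[:3]); Q[:,2]+=p[3]
        h=cv2.convexHull(((proj(c,Q)+.5)*32).astype(np.int32)); cv2.fillConvexPoly(q,h,1,shift=4)
    q[2*LIM:]=0; return q
g=lambda q:cv2.GaussianBlur(q.astype(np.float32),(0,0),1.5)
M=g(cv2.resize(ml,None,fx=2,fy=2,interpolation=0))
F=lambda p:((g(sl(p))-M)**2).sum()/ml.sum()
x0=np.array([T[0],T[1],x[2],T[2]-.019])
r=minimize(F,x0,method="Nelder-Mead",options=dict(initial_simplex=x0+np.vstack([np.zeros(4),np.diag([.006,.006,.05,.006])]),maxiter=300,xatol=1e-4,fatol=1e-4))
l=r.x; print("lid",l.round(4),np.degrees(l[2]).round(2),r.fun.round(4))
print("tcp",T.round(4),"toolyaw",np.degrees(np.arctan2(R[1,2],R[0,2]))+90)
print("box-lid",(x-l[:3]).round(4),"turn yaw",np.degrees(x[2]-l[2]))
rel=x[:2]-l[:2]
print("move tool",(R.T@np.array([rel[0],rel[1],0])).round(4))
E
python3 m2.py
```

```text
open [ 0.4398 -0.2772 -0.0301] -1.73 0.0064
lid [ 0.441  -0.0648 -0.0237  0.2769] -1.36 0.0189
tcp [ 0.4424 -0.0658  0.2986] toolyaw -1.2947708258175226
box-lid [-0.0012 -0.2124 -0.0064] turn yaw -0.36680641098159567
move tool [1.000e-04 3.600e-03 2.124e-01]
```

Call:
{"fn": "play_rows", "kwargs": {
  "rows": [
    [[0, 0.0036, 0.2124, 0.4, 0, 0, 0], [0, 0.0036, 0.2124, 0.4, 0, 0, 0], [0, 0.0036, 0.2124, 0.4, 0, 0, 0], [0, 0.0036, 0.2124, 0.4, 0, 0, 0], [0.05, 0.0036, 0.2124, 0.4, 0, 0, 0], [0.1, 0.0036, 0.2124, 0.4, 0, 0, 0], [0.14, 0.0036, 0.2124, 0.4, 0, 0, 0], [0.17, 0.0036, 0.2124, 0.4, 0, 0, 0], [0.187, 0.0036, 0.2124, 0.4, 0, 0, 0], [0.187, 0.0036, 0.2124, 0.4, 0, 0, 0], [0.187, 0.0036, 0.2124, 0.4, 0, 0, 0]]
  ]
}}

```text
time_s: 7.0
position: [0.4404, -0.2788, 0.1119]
tcp_rot: [[0.0, 1.0, -0.031], [-0.0, -0.031, -1.0], [-1.0, 0.0, 0.0]]
force: [-0.0, 0.9, -0.6]
opening: 0.155
```

```bash
cat > v.py <<'E'
from p import *
import sys
s=read_state(); print(s["position"].round(4),s["tcp_rot"].round(4).tolist(),s["opening"],s["force"],s["time_s"])
T=s["position"]; ims=[]
for n in("scene","side"):
    c=capture(n); u,v=proj(c,T)[0].astype(int); print(n,u,v); h=45
    p=np.pad(c["pixels"],((h,h),(h,h),(0,0))); ims.append(cv2.resize(p[v+10:v+10+2*h,u:u+2*h],(400,400),interpolation=cv2.INTER_CUBIC))
cv2.imwrite(sys.argv[1],np.hstack(ims)[:,:,::-1])
E
python3 v.py pics/v1.png
```

```text
[ 0.4404 -0.2788  0.1119] [[0.0001, 0.9995, -0.031], [-0.0002, -0.031, -0.9995], [-1.0, 0.0001, 0.0002]] 0.15545855303070963 [-0.04921672  0.92790019 -0.60575146] 7.0
scene 137 231
side 407 166
```

View pics/v1.png

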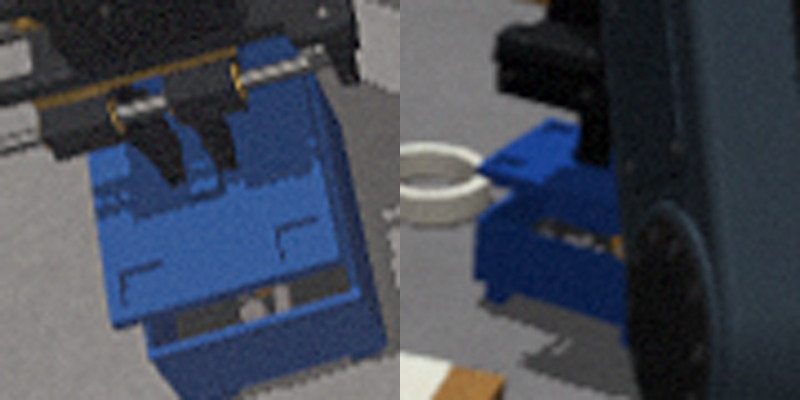

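Call:
{"fn": "play_rows", "kwargs": {
  "rows": [
    [[0.012, 0, 0, 0, 0, 0, 0], [0.018, 0, 0, 0, 0, 0, 0], [0.021, 0, 0, 0, 0, 0, 0], [0.023, 0, 0, 0, 0, 0, 0], [0.025, 0, 0, 0, 0, 0, 0], [0.025, 0, 0, 0, 0, 0, 0]]
  ]
}}

```text
time_s: 7.7
position: [0.4401, -0.2776, 0.0869]
tcp_rot: [[-0.0, 1.0, -0.03], [0.0, -0.03, -1.0], [-1.0, -0.0, -0.0]]
force: [-0.8, -0.2, -0.7]
opening: 0.157
```

Call:
{"fn": "play_rows", "kwargs": {
  "rows": [
    [[0.002, 0, 0, 0, 0, 0, 0], [0.004, 0, 0, 0, 0, 0, 0], [0.006, 0, 0, 0, 0, 0, 0], [0.007, 0, 0, 0, 0, 0, 0]]
  ]
}}

```text
time_s: 8.1
position: [0.4401, -0.2777, 0.0806]
tcp_rot: [[-0.0, 1.0, -0.03], [-0.0, -0.03, -1.0], [-1.0, -0.0, 0.0]]
force: [-2.3, 2.1, 12.7]
opening: 0.154
```

```bash
python3 v.py pics/v2.png
```

```text
[ 0.4401 -0.2777  0.0806] [[-0.0, 0.9996, -0.03], [-0.0001, -0.03, -0.9996], [-1.0, -0.0, 0.0001]] 0.1540113212450842 [-2.27552079  2.11201536 12.6773695 ] 8.1
scene 143 239
side 406 175
```

View pics/v2.png

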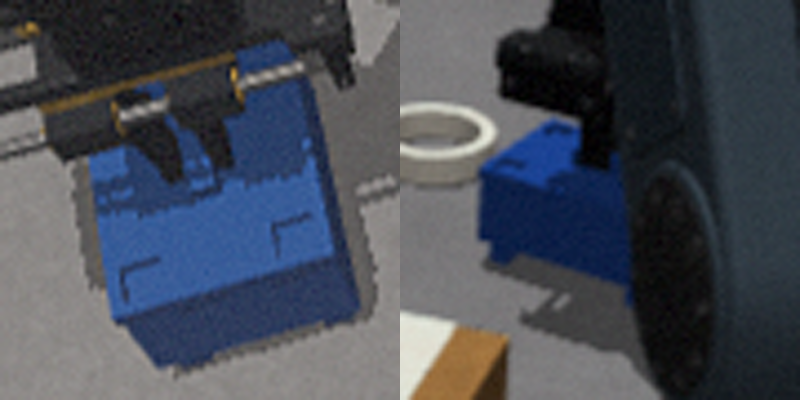

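Call:
{"fn": "play_rows", "kwargs": {
  "rows": [
    [[0.0005, 0, 0, 0, 0, 0, 0], [-0.0005, 0, 0, 0, 0, 0, 0.04], [-0.0005, 0, 0, 0, 0, 0, 0.04], [-0.0005, 0, 0, 0, 0, 0, 0.04], [-0.03, 0, 0, 0, 0, 0, 0.04], [-0.08, 0, 0, 0, 0, 0, 0.06], [-0.12, 0, 0, 0, 0, 0, 0.06], [-0.12, 0, 0, 0, 0, 0, 0.06], [-0.12, 0, 0, 0, 0, 0, 0.06]]
  ]
}}

```text
time_s: 9.1
position: [0.4404, -0.2779, 0.2008]
tcp_rot: [[0.001, 1.0, -0.03], [-0.001, -0.03, -1.0], [-1.0, 0.002, 0.001]]
force: [-0.5, -0.1, -1.1]
opening: 0.669
```

```bash
cat >> h.py <<'E'
def closedparts(d=0): # box with lid; d = proud
    return openparts()+[boxpts(.142,.102,.068+d,.076+d),boxpts(.044,.014,.076+d,.087+d)]
E
cat > m3.py <<'E'
from p import *
c=capture("wrist"); s=read_state(); print(s["position"].round(4),s["time_s"],s["opening"])
b=blue(c["pixels"]); b[300:]=0
im=c["pixels"].copy(); cv2.imwrite("pics/w4.png",im[:,:,::-1])
m=comp(b,proj(c,[.44,-.278,.076])[0],5)
for d in(0,.008):
    x,f=fit([.44,-.278,-.03],[c],[m],closedparts(d)); print("wrist",d,x.round(4),np.degrees(x[2]).round(2),round(f,4))
c2=capture("scene");b=blue(c2["pixels"]);m=comp(b,proj(c2,[.45,-.278,.06])[0],3)
cv2.imwrite("pics/s4.png",cv2.resize(c2["pixels"][190:300,90:210],None,fx=5,fy=5,interpolation=cv2.INTER_CUBIC)[:,:,::-1])
E
python3 m3.py
```

```text
[ 0.4396 -0.2772  0.1996] 9.15 0.6767041270547072
wrist 0 [ 0.4393 -0.2765 -0.0293] -1.68 0.1682
wrist 0.008 [ 0.439  -0.2765 -0.0306] -1.75 0.2249
```

View pics/w4.png

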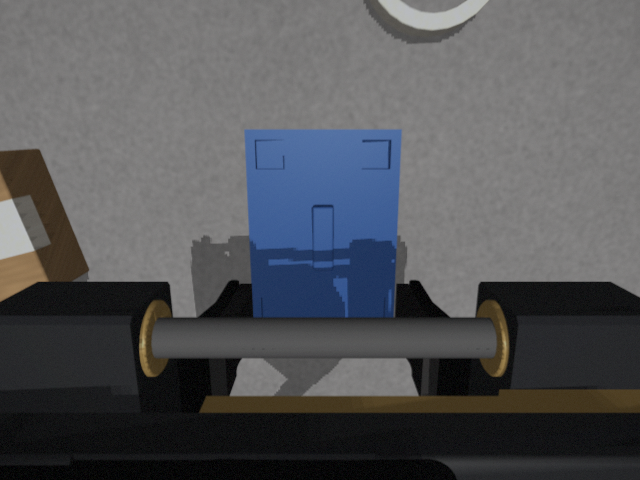

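View pics/s4.png

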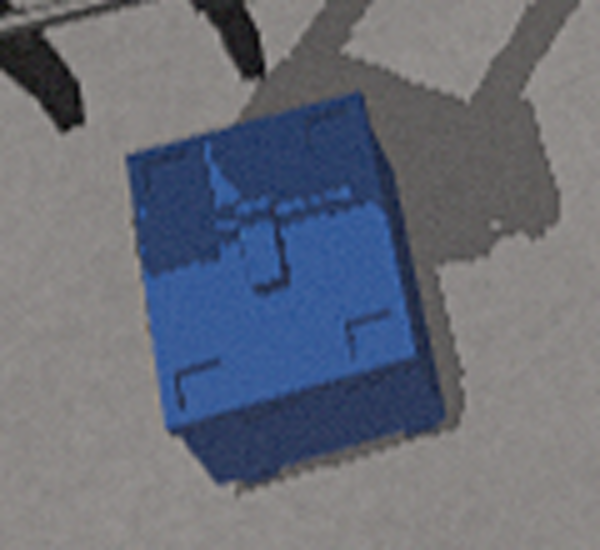

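```bash
cat > m4.py <<'E'
from p import *
c=capture("scene");b=blue(c["pixels"]);m=comp(b,proj(c,[.45,-.278,.06])[0],3)
for d in(0,.004,.008):
    x,f=fit([.44,-.278,-.03],[c],[m],closedparts(d)); print("scene",d,x.round(4),np.degrees(x[2]).round(2),round(f,4))
c=capture("wrist"); L=275
b=blue(c["pixels"]); b[L:]=0; m=comp(b,proj(c,[.47,-.278,.076])[0],5); m[L:]=0
import h
old=h.sil
def s2(c,parts,p,S=4):
    q=old(c,parts,p,S); q[L*S:]=0; return q
h.sil=s2
for d in(0,.008):
    x,f=fit([.44,-.278,-.03],[c],[m],closedparts(d)); print("wrist",d,x.round(4),np.degrees(x[2]).round(2),round(f,4))
print(read_state()["position"])
E
python3 m4.py
```

```text
scene 0 [ 0.438  -0.2797 -0.0129] -0.74 0.0131
scene 0.004 [ 0.4394 -0.2791 -0.0121] -0.7 0.0282
scene 0.008 [ 0.4411 -0.2784 -0.0241] -1.38 0.0488
wrist 0 [ 0.4383 -0.2769 -0.0296] -1.7 0.0021
wrist 0.008 [ 0.4384 -0.2765 -0.0321] -1.84 0.0257
[ 0.43920357 -0.27684483  0.19839533]
```

Call:
{"fn": "play_rows", "kwargs": {
  "rows": [
    [[-0.04, 0.004, -0.568, -8.1, 0, 0, 0.06], [-0.04, 0.004, -0.568, -8.1, 0, 0, 0.06], [-0.04, 0.004, -0.568, -8.1, 0, 0, 0.06], [-0.04, 0.004, -0.568, -8.1, 0, 0, 0.06], [-0.04, 0.004, -0.568, -8.1, 0, 0, 0.06], [-0.04, 0.004, -0.568, -8.1, 0, 0, 0.06], [-0.04, 0.004, -0.568, -8.1, 0, 0, 0.06], [-0.04, 0.004, -0.568, -8.1, 0, 0, 0.06], [-0.04, 0.004, -0.568, -8.1, 0, 0, 0.06], [-0.04, 0.004, -0.568, -8.1, 0, 0, 0.06], [-0.04, 0.004, -0.568, -8.1, 0, 0, 0.06], [-0.04, 0.004, -0.568, -8.1, 0, 0, 0.06]]
  ]
}}

```text
time_s: 10.5
position: [0.4605, 0.294, 0.2389]
tcp_rot: [[-0.001, 0.993, 0.115], [0.001, 0.115, -0.993], [-1.0, -0.001, -0.001]]
force: [0.6, -0.1, 0.8]
opening: 0.693
```

Call:
{"fn": "play_rows", "kwargs": {
  "rows": [
    [[0, 0, 0, 0, 0, 0, 0.04], [0, 0, 0, 0, 0, 0, 0.04]]
  ]
}}

```text
time_s: 10.7
position: [0.4602, 0.2895, 0.2386]
tcp_rot: [[-0.003, 0.994, 0.112], [-0.002, 0.112, -0.994], [-1.0, -0.003, 0.001]]
force: [0.3, 0.4, -0.2]
opening: 0.584
```

```bash
python3 w.py full .46 .291 .11 pics/w5.png;  python3 m.py
```

```text
full [0.4597 0.2911 0.1078] 6.18 0.0059 tcp [0.4604 0.2889 0.2389] t 10.75
[0.4606 0.2885 0.2391] [[-0.0023, 0.9939, 0.1099], [-0.0014, 0.1099, -0.9939], [-1.0, -0.0025, 0.0011]]
```

View pics/w5.png

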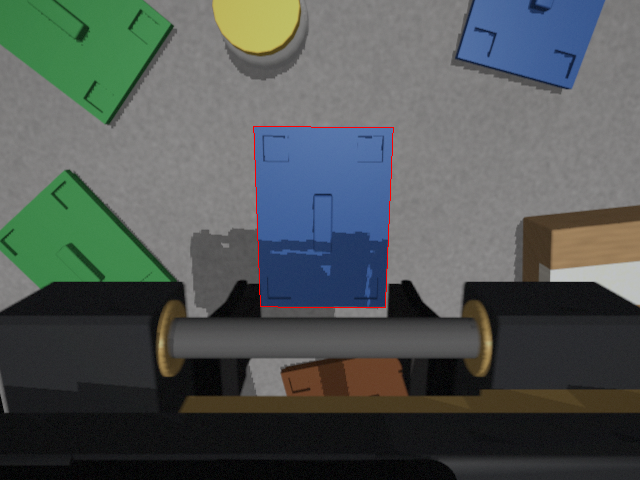

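Call:
{"fn": "play_rows", "kwargs": {
  "rows": [
    [[0.05, -0.0005, -0.002, 0.1, 0, 0, 0.04], [0.1, -0.0005, -0.002, 0.1, 0, 0, 0.04], [0.14, -0.0005, -0.002, 0.1, 0, 0, 0.04], [0.154, -0.0005, -0.002, 0.1, 0, 0, 0.04], [0.16, -0.0005, -0.002, 0.1, 0, 0, 0.04], [0.16, -0.0005, -0.002, 0.1, 0, 0, 0.0], [0.16, -0.0005, -0.002, 0.1, 0, 0, 0.0], [0.16, -0.0005, -0.002, 0.1, 0, 0, 0.0], [0.16, -0.0005, -0.002, 0.1, 0, 0, 0.0], [0.16, -0.0005, -0.002, 0.1, 0, 0, 0.0], [0.16, -0.0005, -0.002, 0.1, 0, 0, 0.0]]
  ]
}}

```text
time_s: 11.9
position: [0.4613, 0.2914, 0.0811]
tcp_rot: [[0.002, 0.994, 0.11], [-0.001, 0.11, -0.994], [-1.0, 0.002, 0.001]]
force: [2.0, -5.2, 6.2]
opening: 0.159
```

Call:
{"fn": "play_rows", "kwargs": {
  "rows": [
    [[-0.004, 0, 0, 0, 0, 0, 0], [-0.01, 0, 0, 0, 0, 0, 0], [-0.02, 0, 0, 0, 0, 0, 0], [-0.035, 0, 0, 0, 0, 0, 0], [-0.035, 0, 0, 0, 0, 0, 0]]
  ]
}}

```text
time_s: 12.4
position: [0.4616, 0.2927, 0.1169]
tcp_rot: [[0.004, 0.994, 0.11], [0.002, 0.11, -0.994], [-1.0, 0.004, -0.001]]
force: [0.6, 0.1, -4.6]
opening: 0.152
```

```bash
python3 v.py pics/v3.png
```

```text
[0.4616 0.2927 0.1169] [[0.0038, 0.994, 0.1096], [0.0018, 0.1096, -0.994], [-1.0, 0.004, -0.0014]] 0.15179981599703862 [ 0.57869386  0.13437423 -4.55053975] 12.4
scene 392 160
side 282 250
```

View pics/v3.png

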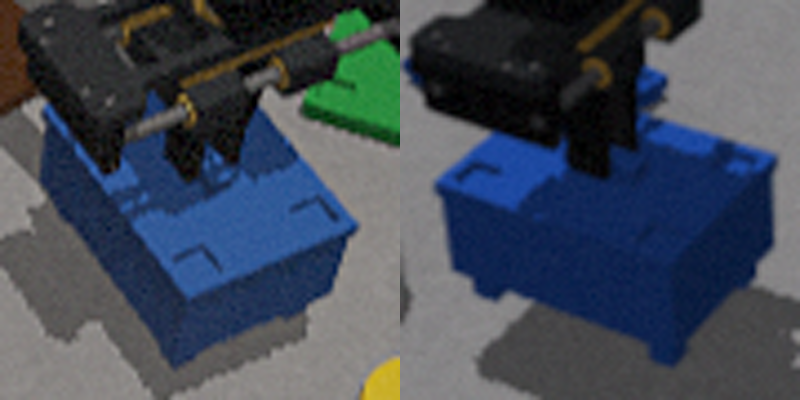

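Call:
{"fn": "play_rows", "kwargs": {
  "rows": [
    [[-0.015, 0, 0, 0, 0, 0, 0], [-0.04, 0, 0, 0, 0, 0, 0], [-0.07, 0, 0, 0, 0, 0, 0], [-0.1, 0, 0, 0, 0, 0, 0], [-0.13, 0, 0, 0, 0, 0, 0], [-0.15, 0, 0, 0, 0, 0, 0], [-0.16, 0, 0, 0, 0, 0, 0], [-0.16, 0, 0, 0, 0, 0, 0]]
  ]
}}

```text
time_s: 13.3
position: [0.4607, 0.292, 0.2756]
tcp_rot: [[0.001, 0.994, 0.109], [0.001, 0.109, -0.994], [-1.0, 0.002, -0.001]]
force: [0.4, 0.4, -4.7]
opening: 0.149
```

Run:
```python
from p import *
s=read_state(); print(s["position"],s["force"],s["opening"])
plan(s["position"],s["tcp_rot"],[.44,-.07,.277],-1.7)
plan(s["position"],s["tcp_rot"],[.4383,-.2769,.277],-1.7)
c=capture("wrist"); cv2.imwrite("pics/w6.png",c["pixels"][:,:,::-1])
```

```text
[0.46068035 0.29203136 0.27560334] [ 0.39570028  0.41015666 -4.70828073] 0.14860025235000218
shift [-0.0017 -0.0602  0.3576] turn [ 7.98 -0.03 -0.09] rows>= 7.3
shift [-0.0018 -0.0845  0.5631] turn [ 7.98 -0.03 -0.09] rows>= 11.4
```

View pics/w6.png

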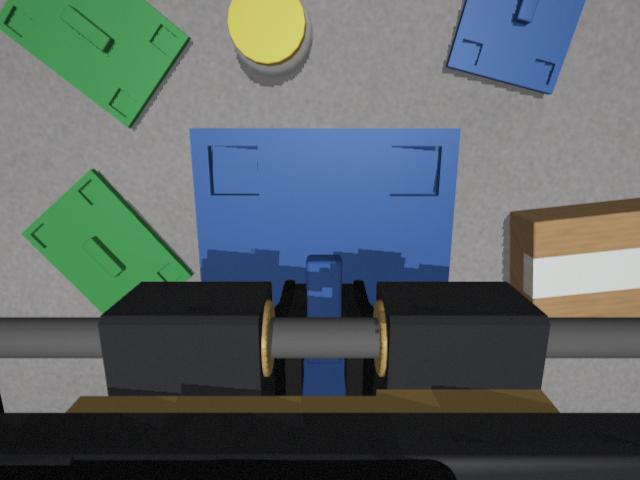

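Call:
{"fn": "play_rows", "kwargs": {
  "rows": [
    [[0, -0.003, 0.015, 0.5, 0, 0, 0], [0, -0.007, 0.04, 1, 0, 0, 0], [0, -0.013, 0.075, 2, 0, 0, 0], [0, -0.02, 0.115, 3, 0, 0, 0], [0, -0.027, 0.16, 4, 0, 0, 0], [0, -0.035, 0.205, 5, 0, 0, 0], [0, -0.042, 0.25, 6, 0, 0, 0], [0, -0.049, 0.29, 7, 0, 0, 0], [0, -0.055, 0.32, 7.6, 0, 0, 0], [0, -0.058, 0.34, 8, 0, 0, 0], [0, -0.059, 0.348, 8, 0, 0, 0], [0, -0.059, 0.348, 8, 0, 0, 0]]
  ]
}}

```text
time_s: 14.55
position: [0.439, -0.0613, 0.2742]
tcp_rot: [[-0.002, 0.999, -0.033], [0.001, -0.033, -0.999], [-1.0, -0.002, -0.001]]
force: [-0.6, 0.7, -4.4]
opening: 0.155
```

```bash
sed -e 's/openparts()/closedparts()/' -e 's/(494,200)/proj(c,[.439,-.277,.07])[0]/' -e 's/b\[330:\]=0/b[330:]=0; cv2.imwrite("pics\/w7.png",c["pixels"][:,:,::-1])/' m2.py > m5.py; python3 m5.py
```

```text
open [ 0.4389 -0.2772 -0.0332] -1.9 0.0033
lid [ 0.4372 -0.0609 -0.0319  0.2524] -1.83 0.0058
tcp [ 0.439  -0.0603  0.2743] toolyaw -1.792566571080087
box-lid [ 0.0018 -0.2163 -0.0013] turn yaw -0.07308837037179172
move tool [-0.0003  0.0085  0.2161]
```

View pics/w7.png

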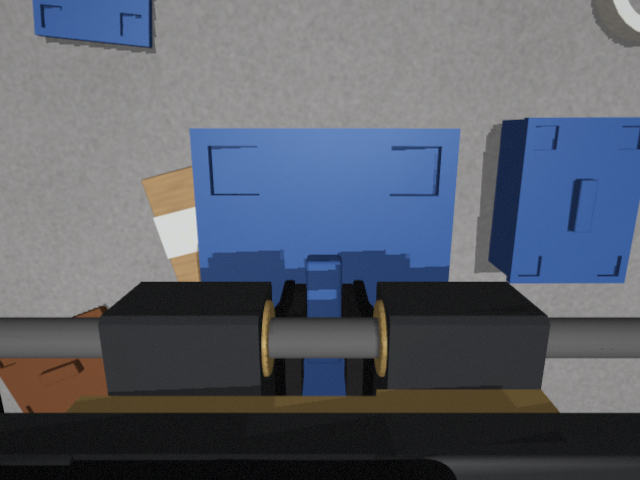

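Call:
{"fn": "play_rows", "kwargs": {
  "rows": [
    [[0, 0.001, 0.015, 0, 0, 0, 0], [0, 0.002, 0.045, 0, 0, 0, 0], [0, 0.004, 0.085, 0, 0, 0, 0], [0, 0.005, 0.125, 0, 0, 0, 0], [0, 0.006, 0.165, 0, 0, 0, 0], [0, 0.0075, 0.195, 0, 0, 0, 0], [0.01, 0.0083, 0.211, 0, 0, 0, 0], [0.03, 0.0083, 0.216, 0, 0, 0, 0], [0.055, 0.0083, 0.216, 0, 0, 0, 0], [0.08, 0.0083, 0.216, 0, 0, 0, 0], [0.095, 0.0083, 0.216, 0, 0, 0, 0], [0.1, 0.0083, 0.216, 0, 0, 0, 0]]
  ]
}}

```text
time_s: 15.8
position: [0.4405, -0.2734, 0.1724]
tcp_rot: [[-0.005, 1.0, -0.028], [0.005, -0.028, -1.0], [-1.0, -0.005, -0.005]]
force: [-0.5, 0.1, -5.0]
opening: 0.158
```

Call:
{"fn": "play_rows", "kwargs": {
  "rows": [
    [[0, 0, 0, 0, 0, 0, 0], [0, 0, 0, 0, 0, 0, 0]]
  ]
}}

```text
time_s: 16.0
position: [0.4424, -0.2763, 0.1755]
tcp_rot: [[0.001, 1.0, -0.029], [-0.0, -0.029, -1.0], [-1.0, 0.001, 0.0]]
force: [0.4, -0.8, -5.3]
opening: 0.155
```

```bash
python3 v.py pics/v4.png
```

```text
[ 0.4424 -0.2763  0.1755] [[0.0008, 0.9996, -0.029], [-0.0005, -0.029, -0.9996], [-1.0, 0.0009, 0.0005]] 0.15459383072952304 [ 0.3838416  -0.78728111 -5.32923014] 16.0
scene 128 214
side 407 147
```

View pics/v4.png

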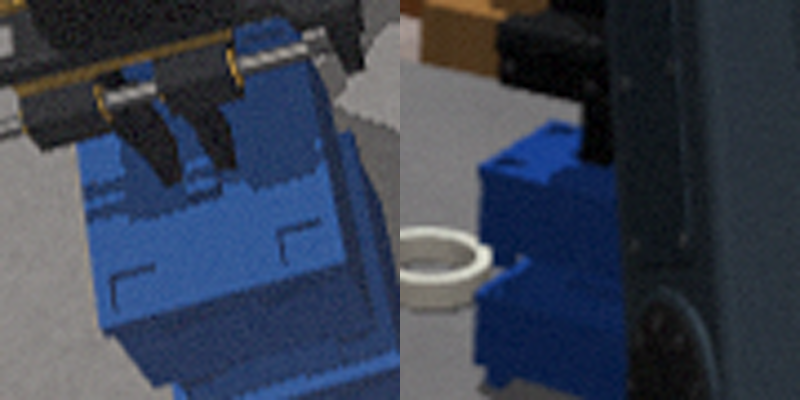

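Call:
{"fn": "play_rows", "kwargs": {
  "rows": [
    [[0, 0, 0, 0, 0, 0, 0], [0, 0, 0, 0, 0, 0, 0]]
  ]
}}

```text
time_s: 16.3
position: [0.4419, -0.2769, 0.1757]
tcp_rot: [[0.001, 1.0, -0.03], [-0.001, -0.03, -1.0], [-1.0, 0.001, 0.001]]
force: [-0.7, -1.5, -4.3]
opening: 0.152
```

Run:
```python
from p import *
for i in range(3): capture("scene"); print(read_state()["position"].round(4))
```

```text
[ 0.4418 -0.2768  0.1756]
[ 0.4418 -0.2768  0.1755]
[ 0.4417 -0.2768  0.1754]
```

Call:
{"fn": "play_rows", "kwargs": {
  "rows": [
    [[0.006, -0.0015, 0, 0, 0, 0, 0], [0.012, -0.0015, 0, 0, 0, 0, 0], [0.015, -0.0015, 0, 0, 0, 0, 0], [0.017, -0.0015, 0, 0, 0, 0, 0], [0.0185, -0.0015, 0, 0, 0, 0, 0], [0.0195, -0.0015, 0, 0, 0, 0, 0], [0.0195, -0.0015, 0, 0, 0, 0, 0]]
  ]
}}

```text
time_s: 17.15
position: [0.4402, -0.2766, 0.1555]
tcp_rot: [[-0.0, 1.0, -0.03], [0.0, -0.03, -1.0], [-1.0, -0.0, -0.0]]
force: [-0.3, -0.3, -5.8]
opening: 0.153
```

Call:
{"fn": "play_rows", "kwargs": {
  "rows": [
    [[0.001, 0, 0, 0, 0, 0, 0], [0.002, 0, 0, 0, 0, 0, 0], [0.003, 0, 0, 0, 0, 0, 0], [0.003, 0, 0, 0, 0, 0, 0]]
  ]
}}

```text
time_s: 17.55
position: [0.4401, -0.2766, 0.1525]
tcp_rot: [[-0.0, 1.0, -0.03], [0.0, -0.03, -1.0], [-1.0, -0.0, -0.0]]
force: [0.0, 0.1, -4.8]
opening: 0.158
```

Call:
{"fn": "play_rows", "kwargs": {
  "rows": [
    [[0.001, 0, 0, 0, 0, 0, 0], [0.002, 0, 0, 0, 0, 0, 0], [0.002, 0, 0, 0, 0, 0, 0]]
  ]
}}

```text
time_s: 17.85
position: [0.4402, -0.2774, 0.1518]
tcp_rot: [[0.0, 1.0, -0.03], [-0.002, -0.03, -1.0], [-1.0, 0.0, 0.002]]
force: [-3.4, -1.5, 4.3]
opening: 0.157
```

Call:
{"fn": "play_rows", "kwargs": {
  "rows": [
    [[0, 0, 0, 0, 0, 0, 0.0], [0, 0, 0, 0, 0, 0, 0.04], [0, 0, 0, 0, 0, 0, 0.04], [0, 0, 0, 0, 0, 0, 0.04], [-0.03, 0, 0, 0, 0, 0, 0.04], [-0.07, 0, 0, 0, 0, 0, 0.06], [-0.11, 0, 0, 0, 0, 0, 0.06], [-0.15, 0, 0, 0, 0, 0, 0.06], [-0.15, 0, 0, 0, 0, 0, 0.06]]
  ]
}}

```text
time_s: 18.75
position: [0.4432, -0.2791, 0.3064]
tcp_rot: [[0.01, 1.0, -0.03], [-0.009, -0.03, -1.0], [-1.0, 0.01, 0.009]]
force: [1.4, -0.1, 0.3]
opening: 0.673
```

```bash
cat > m6.py <<'E'
from p import *
import h
print(read_state()["position"].round(4),read_state()["time_s"],read_state()["force"])
c=capture("scene");b=blue(c["pixels"]);m=comp(b,proj(c,[.45,-.278,.12])[0],3)
cv2.imwrite("pics/s8.png",cv2.resize(c["pixels"][150:300,70:220],None,fx=4,fy=4,interpolation=cv2.INTER_CUBIC)[:,:,::-1])
for z in (.066,.071,.076):
    parts=closedparts()[:-1]+[P+np.array([0,0,z]) for P in fullparts()]
    x,f=fit([.438,-.28,-.02],[c],[m],parts); print("scene",z,x.round(4),np.degrees(x[2]).round(2),round(f,4))
c=capture("wrist"); cv2.imwrite("pics/w8.png",c["pixels"][:,:,::-1]); L=275
b=blue(c["pixels"]); b[L:]=0; m=comp(b,proj(c,[.47,-.278,.147])[0],5); m[L:]=0
old=h.sil
def s2(c,parts,p,S=4):
    q=old(c,parts,p,S); q[L*S:]=0; return q
h.sil=s2
for z in(.071,.076):
    x,f=fit([.44,-.278,-.03],[c],[m],[P+np.array([0,0,z]) for P in fullparts()]); print("wrist full",z,x.round(4),np.degrees(x[2]).round(2),round(f,4))
E
python3 m6.py
```

```text
[ 0.4432 -0.2791  0.3064] 18.75 [ 1.36420835 -0.14223536  0.34461205]
scene 0.066 [ 0.4358 -0.2801 -0.0165] -0.94 0.0042
scene 0.071 [ 0.4375 -0.2794 -0.0157] -0.9 0.0103
scene 0.076 [ 0.4409 -0.2785 -0.0068] -0.39 0.026
wrist full 0.071 [ 0.4375 -0.276  -0.0312] -1.79 0.0049
wrist full 0.076 [ 0.4375 -0.2761 -0.032 ] -1.83 0.0177
```

View pics/s8.png

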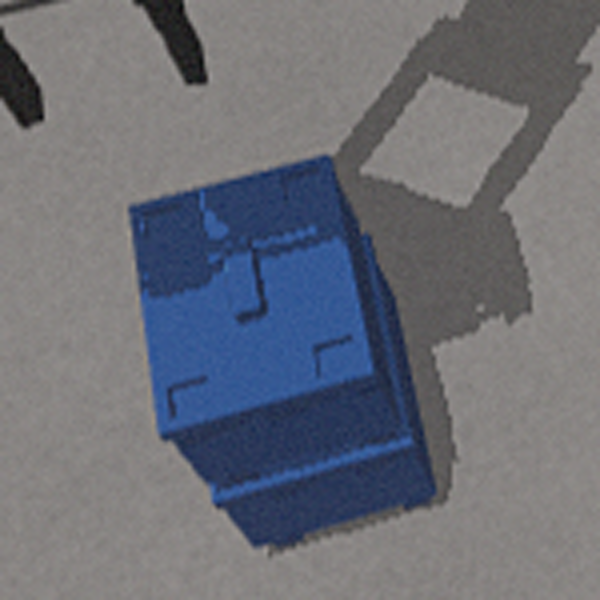

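View pics/w8.png

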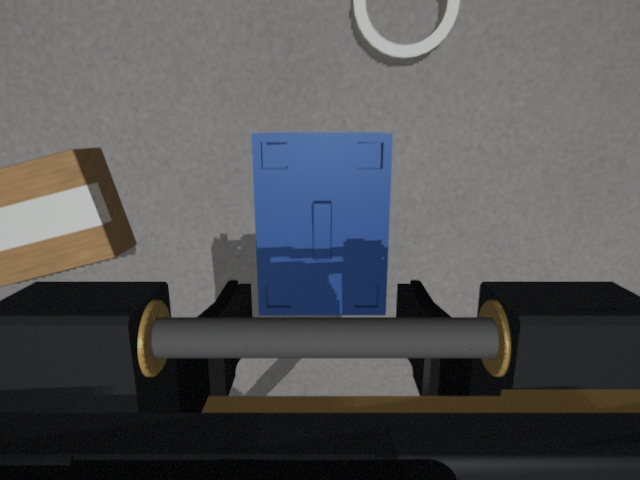

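Call:
{"fn": "play_rows", "kwargs": {
  "rows": [
    [[0, 0, 0, 0, 0, 0, 0.06], [0, 0, 0, 0, 0, 0, 0.06], [0, 0, 0, 0, 0, 0, 0.06]]
  ]
}}

```text
time_s: 19.15
position: [0.4397, -0.2761, 0.2991]
tcp_rot: [[-0.002, 1.0, -0.03], [0.002, -0.03, -1.0], [-1.0, -0.002, -0.002]]
force: [-0.6, -0.1, 0.1]
opening: 0.692
```

Run:
```python
from rig import *
print(hand_in())
```

```text
the job is handed in; nothing more can be done
None
```

The open box is closed with the lid that fits, and the full box is stacked on top with its feet in the recesses. I handed the job in at about 19 s; it reports no verdict.

- **Lid:** I tried the blue lid at scene pixel (239,320) first, and it fit. It dropped into the box mouth and met about 13 N at the height expected for fully home. Afterwards both the scene and wrist camera fits matched "home" better than "8 mm proud".
- **Other lid:** I never touched the second blue lid, so it is still lying on the bench.
- **Full box:** It was carried upright by its rib and lowered in steps of about 1 mm. It made contact where feet-in-recesses was expected, about 5 mm lower than if they had rested on the deck. It was set down and then released.
- **Final position:** The wrist camera put the full box within about 1.5 mm and 0.1° of the box below it. It matched the seated height (71 mm) better than the deck height (76 mm).

**Checks that disagreed:**
- **Camera offset:** The scene camera read positions about 2–3 mm from the wrist camera's throughout, so I aligned using the wrist camera only.
- **Stack height:** The last scene fit preferred a stack about 5 mm lower than nominal, which is physically impossible. I put this down to calibration; it still ranked "seated" above "on the deck".
- **Underside comparison:** An early attempt to tell the lid's plug size from the side camera was inconclusive. The actual insertion settled it.

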